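Shut, bolt and crank the parts tumbler

ROBOT

A 7-joint arm with a two-finger parallel gripper is mounted at the origin on the work surface. World frame = base frame: x ahead of the robot, y to its left, z up, the work surface at z = 0. Lengths are in m, angles in rad, forces in N, time in s.
With the tool pointing down it reaches from about 0.4 to 0.85 m from the base axis. Payload 4.5 kg.
Tool frame: the origin (TCP) lies on the centre line of the jaws, within the pads' length; the fingertips stand 14 mm ahead of it and the grasp point (between the pads) lies 5 mm behind it (r.tcp_to_tips is the z of the fingertips in the tool frame, in m); z points along the fingers, y is the direction in which the jaws open and shut (so a half turn about z gives the same grasp; the last joint's range is limited). The gripper opens to 88 mm and grips with 3 to 60 N. Pads are 18 mm wide; open, the fingers measure 123 mm over their backs; the gripper's body (75 mm by 187 mm) begins 45 mm behind the grasp point.
Start: joints at [-1.107, 0.689, -0.195, 1.565, 0.157, 0.902, -0.215], TCP at [0.26, 0.568, 0.253] pointing down, gripper open.
Joint ranges: [-3.01, 3.01], [-0.46, 2.08], [-1.47, 1.51], [0.13, 2.56], [-1, 4.14], [0.04, 2.09], [-2.66, 2.66]. Speed limits (rad/s): [2.57, 2.57, 3.14, 3.14, 3.14, 3.14, 3.14].

INTERFACE

Orientations are given as a unit quaternion [x, y, z, w].
In Python, from plant import r, viewer gives the robot as it stands.
- The arm moves only by the shell command python3 -m inch 'ROWS' [FORCE]. ROWS is JSON, a list of rows, each a list of 3 entries, a list of its own where there are three numbers: the closure, from 0 (fully open) to 1 (shut), then the shift along the tool's x, y, z in cm, then the turn about the tool's z in degrees. In form: [[fingers, [x, y, z], yaw], ...]. A call has 1 to 20 rows; each row is the pose to reach, as a shift and turn from the pose commanded when the call began, along the tool's axes at that moment; what a row does not reach only later rows make up. A row lasts 1/10 s, in which the tool goes at most 50 mm and 8.59 degrees, less where a joint would pass 70% of its speed; a pose out of reach is approached as far as the arm can. A call with a gripper value outside its range is refused whole. The fingers move at their own pace and stop on an object; FORCE is the grip in N (left out, the last holds). Time passes only in rows, so rows that repeat a pose let the fingers close. It gives the time, the measured TCP pose, the force and the opening at its end, in the units of the state.
- r.get_state(): the state, without advancing time (a new reading comes with each control period).
- viewer.snapshot(name): name is "scene" or "top" or "wrist"; returns the picture (420x560x3 uint8, red, green, blue); there is no depth.
- viewer.camera_params(name): a dict with "intrinsics" (3x3 intrinsics, pixels), "world_to_cam" (4x4, takes a point from world to camera coordinates). Camera axes: x right, y up, looking along -z (the intrinsics and any distortion apply to the point x, -y, -z); pixel columns grow to the right and rows downward; lengths in m; the calibration is good to about 2 mm. A picture is of the moment at which its call begins: read the wrist's pose just before it. camera_params takes no time and is no camera call; for the wrist camera it gives the pose at the moment of the call.
- r.finish_job(): hands the job in, once; it reports no verdict.
Trained networks look in the newest picture that a camera, given by its name, has taken for a name from the list of things; names that differ only in an ending like _2 or _b are one class to them, and where a whole thing is asked for, a point or a joint stands for the part that bears it (a point fixed in the world has none). Each returns a list of dicts, best first, with "p" (0 to 1); they miss things now and then, are a little off and sometimes report something else, mostly with a low value. They report only what shows in the picture. A call takes as long as a camera call.
- viewer.outline_of(camera, name): "pixels" (420x560 bool, what is visible of it) and "bbox" ([left, top, width, height] in pixels, round what is visible of it).
The state is a dict: "clock": time; "q": joint angles; "qd": joint speeds; "joint_torque": joint torques, N m; "tool_pos": TCP position; "eef_rot": TCP orientation; "contact_force": force on the tool from outside, world axes, zero at the start; "moment": the same for the moment, N m; "opening": opening from 0.0 (shut) to 1.0 (fully open).
Only numpy, scipy, OpenCV 4.12 (cv2) and the standard library are available. Lean on these libraries where they do the work, as an engineer would, in place of code of your own. Each camera call takes 0.05 s, during which the arm holds its last target.

TASK

Close the orange lid of the hand-cranked parts tumbler and push the red-knobbed bolt fully home through the keeper on the lid. Then, with the lid bolted, turn the crank exactly two full turns clockwise (seen from above), so that its black grip finishes where it began. Leave the lid shut and bolted, let go of the crank, and leave the gear wheel, screwdriver, mug and jar where they are.

Things in the scene. Friction and masses are not known exactly. Their poses are not given: they have to be found in the camera images.
- tumbler: the parts tumbler, a blue machine fixed to the bench, 190 mm (its x) by 460 mm (its y) and 112 mm high. Origin: centre of its underside on the table; its x points away from the robot, its y to the left, z up. In the middle a tub 180 mm wide (y) under the orange lid; on the left (+y) a deck 140 mm wide with its top at 112 mm carrying the bolt; on the right (-y) an equal deck carrying the crank.
- lid_hinge (a point): middle of the lid's hinge line, fixed on the tumbler 88 mm behind (+x of) its centre and 104 mm up; the hinge line runs along the tumbler's y.
- lid (a joint): lid angle in rad: 0 shut (level, resting on its stop), growing as it opens upward; it starts part open (0.55 to 1.0). The stiff hinge keeps the lid wherever it is left; a push of a few N on its upper face near the free edge closes it. The lid is a plate 8 mm thick, 178 mm wide, reaching 185 mm from the hinge line towards the robot; its underside passes through the hinge line, and when shut its top is level with the decks at 112 mm. It has no handle.
- lid_edge (a point): point on the lid's upper face on its middle line, 175 mm from the hinge (10 mm from the free edge).
- keeper (a point): the steel keeper, an arch fixed on the lid's upper face that the bolt passes through: centre of its opening (19 mm wide, about 18 mm high, 16 mm long along y), 143 mm from the hinge and 65 mm left of the lid's middle line. Its top stands 24 mm above the lid.
- bolt (a joint): bolt travel in m: 0 drawn fully back, growing as it slides along the tumbler's -y (to the right, towards the lid); it ends on a rigid stop at 0.045, where it is fully home with its tip 7 mm out of the far side of the keeper. It starts between 0 and 0.008. Rubbing friction is about 2.5 N. The bolt bar, 10 mm thick, physically hits the lid or keeper if pushed across while the lid is open.
- bolt_knob (a point): centre of the bolt's upright red knob, at the height to grip it (154 mm above the table, 42 mm above the deck): 18 mm diameter, its grippable part from 140 to 165 mm, top at 168 mm above the table. It moves with the bolt; the steel guides either side of it along y reach 132 mm above the table.
- bolt_tip (a point): front end of the bolt bar, on its axis (123 mm above the table), 70 mm to the tumbler's -y of the knob.
- crank_axis (a point): point on the crank's vertical axis, fixed on the tumbler 160 mm right (-y) of its centre, at the height of crank_grip (168 mm above the table).
- crank (a joint): crank angle in rad, growing as it turns clockwise seen from above, counting on through several turns (two turns = 12.57). At 0 the crank arm points along the tumbler's -x (to the robot). It starts anywhere from -2.5 to 2.5. It takes about 2 N at the grip and stays where it is left.
- crank_grip (a point): middle of the crank's upright black grip (25 mm diameter, from 142 to 185 mm above the table; this point at 168 mm), 45 mm from the crank's axis. The grip spins freely on its pin, so a gripper may hold it from above without turning while it is carried round. The steel crank arm below it tops out at 141 mm above the table.
- gear_center (a point): bystander: loose brass gear wheel, 46 mm across, 10 mm thick, lying on the left deck behind the bolt; its centre.
- driver_grip (a point): bystander: screwdriver, 170 mm long, lying on the table in front of the tumbler; middle of its red handle.
- mug_center (a point): bystander: blue mug, 80 mm diameter, 95 mm high, left of the tumbler; its centre.
- jar_center (a point): bystander: glass jar with metal cap, 68 mm diameter, 85 mm high, right of the tumbler; its centre.

How it is judged:
On the way, in this order (a step that is already met when the one before it is completed fails the run):
1. the lid is shut (within 0.03 rad), the bolt not yet across (value of joint lid below 0.03 rad and value of joint bolt below 0.02 m), for 0.1 s.
2. the bolt is pushed home through the keeper (within 4 mm of its stop) with the lid shut (value of joint lid below 0.03 rad and value of joint bolt above 0.041 m), for 0.2 s.
3. the crank has been turned two full turns clockwise and its grip is back within 20 mm of where it began, the lid still bolted (all of step 2 and distance of crank_grip from where it was at the start of the episode below 0.02 m and value of joint crank between 9.566 and 15.566 rad), for 0.2 s.
At the end, for the whole second after the job is handed in: The lid is shut (within 0.03 rad), the bolt is home (travel over 41 of 45 mm), the crank is at rest two full turns clockwise of its start with its grip within 20 mm of where it began (all of step 3 and velocity of joint crank between -0.1 and 0.1 rad/s); the robot touches nothing.
It fails at once if the crank is turned (grip moved over 30 mm) before the bolt is home (distance of crank_grip from where it was at the start of the episode above 0.03 m and value of joint bolt below 0.041 m).
It fails at once if the crank is run on past two turns (well beyond any allowed finish) or a full turn backwards (value of joint crank above 16.066 rad or value of joint crank below -8 rad).
It fails at once if the gear wheel, screwdriver, mug or jar is knocked away (moved over 40 mm) (distance of any of gear_center, driver_grip, mug_center, jar_center from where it was at the start of the episode above 0.04 m).
It also fails if it takes over 67 s, if anything falls off the work surface, if the arm or the gripper's body presses on something with over 40 N, if the wrist force passes 120 N, or if a joint passes its speed limit or range.

## Working session

There is one attempt and no reset: what is moved stays moved. The work goes in short steps, Python scripts to look and compute and a shell command to move; the robot and the scene stay as the last step left them, time stands still between calls to the robot, and variables do not carry over. Pictures are saved under pics/ and viewed, and the job is handed in when it is done.

```bash
ls; mkdir -p pics; python3 - <<'E'
from plant import r, viewer
import cv2,numpy as np
np.set_printoptions(precision=4,suppress=True)
s=r.get_state(); print(s['clock'],s['tool_pos'],s['eef_rot'],s['opening'],s['contact_force'],r.tcp_to_tips)
for c in ["scene","top"]:
    im=viewer.snapshot(c); cv2.imwrite(f"pics/{c}0.png",im[:,:,::-1]); p=viewer.camera_params(c); print(c,p['intrinsics'],p['world_to_cam'],p.keys())
print(r.get_state()['clock'])
E
```

```text
pics
0.0 [0.2602 0.5676 0.2519] [ 0.2132  0.977  -0.0009 -0.0001] 0.9983164474895291 [-0.5007 -0.3697 -0.1085] 0.014
scene [[518.0777   0.     282.996 ]
 [  0.     518.0777 211.2329]
 [  0.       0.       1.    ]] [[-0.7467  0.665  -0.0164  0.3937]
 [-0.5198 -0.568   0.6381  0.193 ]
 [ 0.415   0.485   0.7698 -1.6838]
 [ 0.      0.      0.      1.    ]] dict_keys(['intrinsics', 'world_to_cam'])
top [[403.3103   0.     278.4863]
 [  0.     403.3103 206.7972]
 [  0.       0.       1.    ]] [[ 0.0055 -0.9999 -0.0102  0.0125]
 [ 0.994   0.0044  0.1094 -0.5158]
 [-0.1094 -0.0107  0.9939 -1.1012]
 [ 0.      0.      0.      1.    ]] dict_keys(['intrinsics', 'world_to_cam'])
0.1
```

View pics/scene0.png

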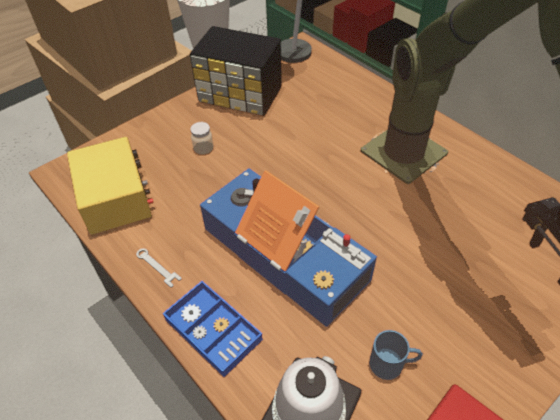

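View pics/top0.png

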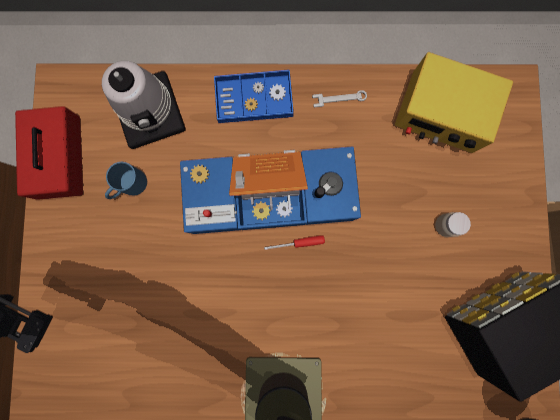

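The scene and top views show the tumbler (top view corners about (180,159), (355,147), (361,219), (185,232)). The lid is part open and the crank grip is near (321,191). I'll zoom in to get precise points.

```bash
python3 - <<'E'
import cv2
a=cv2.imread("pics/top0.png")[140:265,170:370]; cv2.imwrite("pics/topz.png",cv2.resize(a,None,fx=4,fy=4,interpolation=cv2.INTER_CUBIC))
a=cv2.imread("pics/scene0.png")[165:325,195:385]; cv2.imwrite("pics/scenez.png",cv2.resize(a,None,fx=3.7,fy=3.7,interpolation=cv2.INTER_CUBIC))
E
```

```text
(no output)
```

View pics/topz.png

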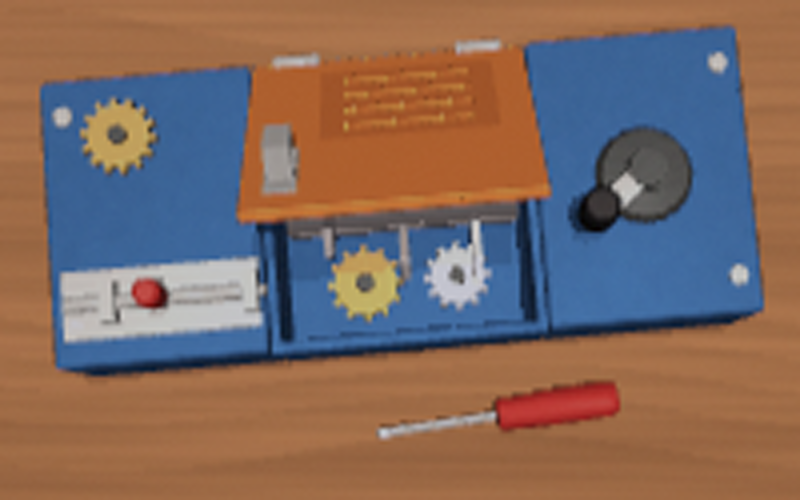

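View pics/scenez.png

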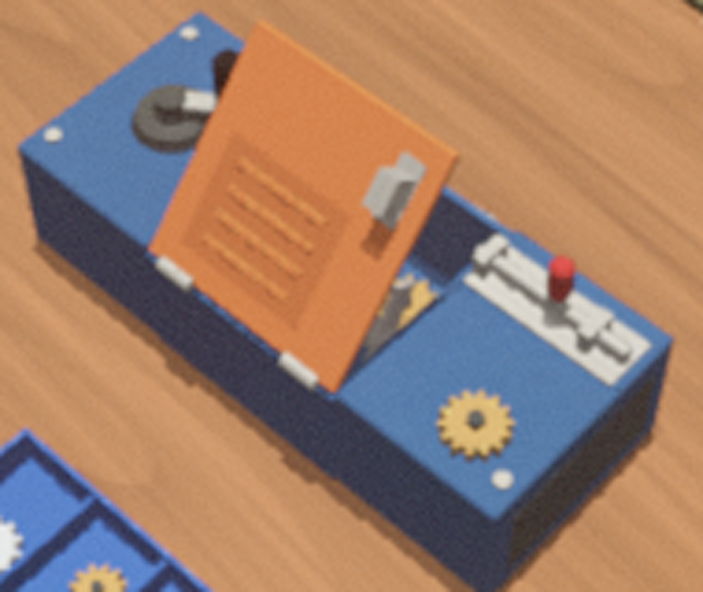

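```bash
cat > h.py <<'E'
import numpy as np,cv2
from plant import r,viewer
np.set_printoptions(precision=4,suppress=True)
def proj(c,P):
    p=viewer.camera_params(c); P=np.atleast_2d(P)
    q=P@p['world_to_cam'][:3,:3].T+p['world_to_cam'][:3,3]
    q=q*[1,-1,-1]; k=q@p['intrinsics'].T
    return k[:,:2]/k[:,2:]
def T(pose,P):
    x,y,a=pose; P=np.atleast_2d(np.array(P,float)); c,s=np.cos(a),np.sin(a)
    return np.c_[x+c*P[:,0]-s*P[:,1], y+s*P[:,0]+c*P[:,1], P[:,2]]
def lidp(a,d,y,h): return [.088-d*np.cos(a)+h*np.sin(a), y, .104+d*np.sin(a)+h*np.cos(a)]
def grip(th,z=.168): # 0 -> -x ; clockwise from above
    return [-.045*np.cos(th), -.160+.045*np.sin(th), z]
KX=.088-.143
def knob(b,z=.154): 
    # tip home at -? tip y at b=.045: keeper centre y .065, half 8mm, 7mm out -> .050 ; knob=tip+.070
    return [KX,.050+.070+.045-b,z]
E
cat > fit.py <<'E'
from h import *
from scipy.optimize import least_squares
tz=lambda u,v:(170+(u+.5)/4-.5,140+(v+.5)/4-.5)
sz=lambda u,v:(195+(u+.5)/3.7-.5,165+(v+.5)/3.7-.5)
def model(p):
    pose=p[:3];a,b,th=p[3:]
    C=[[.095,.23,.112],[.095,-.23,.112],[-.095,-.23,.112],[-.095,.23,.112]]
    t=C+[knob(b,.166),grip(th,.185),lidp(a,.185,.089,.008),lidp(a,.185,-.089,.008)]
    s=[C[3],C[0],C[1],C[2],knob(b,.166),lidp(a,.185,.089,.008),lidp(a,.185,-.089,.008)]
    return np.r_[proj('top',T(pose,t)),proj('scene',T(pose,s))]
obs=np.array([tz(41,85),tz(735,28),tz(763,310),tz(57,368),tz(149,288),tz(601,203),tz(239,211),tz(549,187),
 sz(672,340),sz(497,520),sz(22,147),sz(197,12),sz(562,264),sz(458,156),sz(262,22)])
best=None
for th0 in (-2,-1,0,1,2):
    f=least_squares(lambda p:(model(p)-obs).ravel(),[.55,0,.06,.8,.004,th0],loss='soft_l1')
    if best is None or f.cost<best.cost: best=f
p=best.x; print(p,best.cost); print((model(p)-obs))
np.save('p.npy',p)
for n,q in [('knob',knob(p[4])),('knobhome',knob(.045)),('grip',grip(p[5])),('axis',[0,-.16,.168]),('lidedge',lidp(p[3],.175,0,.008)),('lidedge_shut',lidp(0,.175,0,.008)),('keeper_shut',lidp(0,.143,.065,.017))]: print(n,T(p[:3],q)[0])
E
python3 fit.py
```

```text
[0.5547 0.0389 0.0877 0.8726 0.0089 0.938 ] 6.011057554506438
[[-0.7147 -0.855 ]
 [-0.0216 -1.0776]
 [ 0.5234  0.163 ]
 [-0.6679  0.3905]
 [ 0.0107  0.637 ]
 [ 0.0805 -0.0717]
 [-0.7431  0.549 ]
 [ 0.3581  0.0266]
 [ 1.6101 -0.4109]
 [-0.3833  0.6328]
 [-1.8422 -0.4267]
 [ 0.8978 -0.8955]
 [-0.3554  0.4651]
 [ 0.0358 -0.0243]
 [-1.0899 -0.6497]]
knob [0.4863 0.1895 0.154 ]
knobhome [0.4894 0.1536 0.154 ]
grip [ 0.539  -0.0867  0.168 ]
axis [ 0.5687 -0.1205  0.168 ]
lidedge [0.5364 0.0373 0.2432]
lidedge_shut [0.468  0.0313 0.112 ]
keeper_shut [0.4942 0.0988 0.121 ]
```

```bash
cat >> h.py <<'E'
from scipy.spatial.transform import Rotation as R
def shift(Ploc,p=None,pos=None,rot=None):
    """tool shift cm to TCP at tumbler-local point"""
    p=np.load('p.npy') if p is None else p
    s=r.get_state(); pos=s['tool_pos'] if pos is None else pos; rot=s['eef_rot'] if rot is None else rot
    Rm=R.from_quat(rot); ya=Rm.apply([0,1,0]); ang=np.degrees(np.arctan2(ya[1],ya[0])); 
    want=np.degrees(p[2])+90
    return Rm.inv().apply(T(p[:3],Ploc)[0]-pos)*100, -(((want-ang)+180)%360-180)
E
python3 - <<'E'
from h import *
print(shift([.0,0,.30]))
E
```

```text
(array([-48.8013, -35.8109,  -4.7364]), np.float64(-29.644957668804693))
```

```bash
python3 -m inch '[[1,[-3,-2,-4.7],-8],[1,[-7,-5,-4.7],-16],[1,[-11,-8,-4.7],-24],[1,[-15,-11,-4.7],-29.6],[1,[-19,-14,-4.7],-29.6],[1,[-23,-17,-4.7],-29.6],[1,[-27,-20,-4.7],-29.6],[1,[-31,-22.8,-4.7],-29.6],[1,[-35,-25.7,-4.7],-29.6],[1,[-39,-28.6,-4.7],-29.6],[1,[-43,-31.5,-4.7],-29.6],[1,[-46,-33.8,-4.7],-29.6],[1,[-48.8,-35.8,-4.7],-29.6],[1,[-48.8,-35.8,-4.7],-29.6],[1,[-48.8,-35.8,-4.7],-29.6]]'
python3 - <<'E'
from h import *
cv2.imwrite("pics/s1.png",viewer.snapshot("scene")[:,:,::-1])
p=np.load('p.npy')
w=shift([0,0,.3])[0]
print('err to goal cm',w,shift([0,0,.3])[1], r.get_state()['contact_force'])
for a in np.linspace(p[3]+.1,-.03,8):
    l=lidp(a,.160,0,.008); l=[l[0]+.009,0,l[2]+.014]; print(round(a,2),np.array(l),shift(l)[0])
E
```

```text
clock: 1.6
tool_pos: [0.5546, 0.0389, 0.2992]
eef_rot: [-0.042, 0.999, 0.0, -0.001]
contact_force: [-0.9, 0.9, 0.2]
opening: 0.004
err to goal cm [-0.0302 -0.1463 -0.0584] -0.0025154630254746735 [-0.0733  0.6729  0.2877]
0.97 [0.0135 0.     0.2547] [-1.3852 -0.1511  4.468 ]
0.83 [-0.0052  0.      0.2414] [ 0.4796 -0.1526  5.8016]
0.69 [-0.0217  0.      0.2256] [ 2.135  -0.1543  7.3876]
0.54 [-0.0359  0.      0.2075] [ 3.5471 -0.1563  9.1937]
0.4 [-0.0473  0.      0.1876] [ 4.6869 -0.1585 11.1829]
0.26 [-0.0557  0.      0.1663] [ 5.5311 -0.1608 13.3144]
0.11 [-0.0611  0.      0.144 ] [ 6.0624 -0.1632 15.5446]
-0.03 [-0.0632  0.      0.1212] [ 6.2699 -0.1657 17.8277]
```

View pics/s1.png

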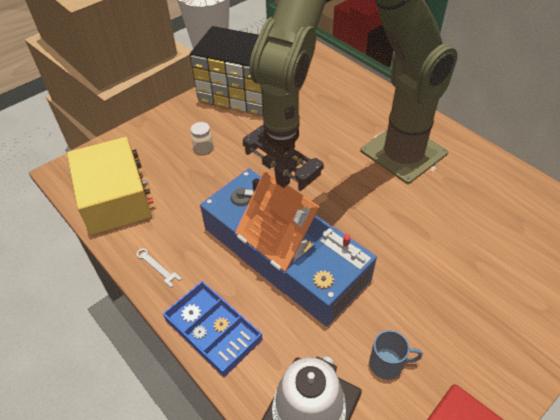

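The picture shows the closed gripper at (285,180), just above and behind the lid's free edge. Now I'll sweep the lid down along its arc.

```bash
python3 -m inch '[[1,[-1.4,0,3],0],[1,[-1.4,0,4.5],0],[1,[-0.4,0,5.1],0],[1,[0.5,0,5.8],0],[1,[1.3,0,6.6],0],[1,[2.1,0,7.4],0],[1,[2.8,0,8.3],0],[1,[3.5,0,9.2],0],[1,[4.1,0,10.2],0],[1,[4.7,0,11.2],0],[1,[5.1,0,12.3],0],[1,[5.5,0,13.3],0],[1,[5.8,0,14.4],0],[1,[6.0,0,15.5],0],[1,[6.1,0,16.2],0],[1,[6.2,0,16.8],0],[1,[6.2,0,17.2],0],[1,[6.2,0,17.2],0]]'
python3 - <<'E'
from h import *
cv2.imwrite("pics/s2.png",cv2.resize(viewer.snapshot("scene")[120:330,150:430,::-1],None,fx=2.8,fy=2.8))
print(shift([-.0632,0,.1212])[0])
E
```

```text
clock: 3.45
tool_pos: [0.493, 0.0343, 0.1274]
eef_rot: [-0.044, 0.999, 0.0, -0.0]
contact_force: [0.2, -0.3, -0.5]
opening: 0.007
[ 0.1484 -0.0701  0.6491]
```

View pics/s2.png

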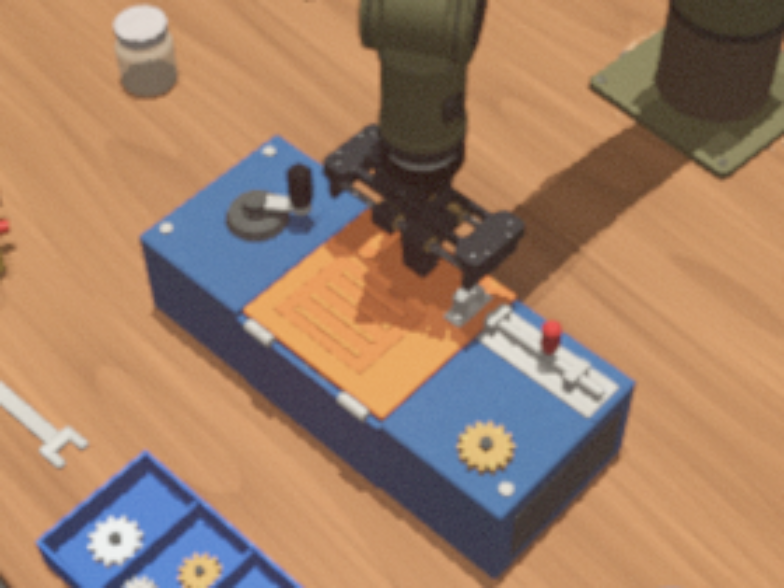

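The lid looks level now. I'll press down until there's a few newtons of reaction.

```bash
python3 -m inch '[[1,[0.1,0,0.2],0],[1,[0.1,0,0.35],0],[1,[0.1,0,0.45],0],[1,[0.1,0,0.45],0]]'
```

```text
clock: 3.9
tool_pos: [0.493, 0.034, 0.1262]
eef_rot: [-0.043, 0.999, -0.0, 0.002]
contact_force: [-4.6, 0.2, 29.3]
opening: 0.003
```

```bash
python3 -m inch '[[1,[0,0,-3],0],[1,[0,0,-7],0],[1,[0,0,-11],0],[0.2,[-0.4,4,-12],0],[0,[-0.8,8,-12],0],[0,[-0.8,12,-12],0],[0,[-0.8,15.6,-12],0],[0,[-0.8,15.6,-12],0],[0,[-0.8,15.6,-12],0]]'
python3 - <<'E'
from h import *
p=np.load('p.npy')
cv2.imwrite("pics/w3.png",viewer.snapshot("wrist")[:,:,::-1])
print(proj('wrist',T(p[:3],[knob(p[4],.168),knob(p[4],.14),[-.095,.23,.112],lidp(0,.143,.065,.032)])))
print(shift(knob(p[4],.156)))
im=viewer.snapshot("scene")
cv2.imwrite("pics/s3.png",cv2.resize(im[120:330,150:430,::-1],None,fx=2.8,fy=2.8))
E
```

```text
clock: 4.8
tool_pos: [0.4863, 0.1904, 0.2432]
eef_rot: [-0.044, 0.999, -0.0, -0.0]
contact_force: [-0.1, -1.2, 0.5]
opening: 0.521
[[278.8456 229.8426]
 [278.7037 216.6621]
 [375.0248 155.8301]
 [154.7403 215.0875]]
(array([0.0147, 0.0743, 8.71  ]), np.float64(-0.08796755167060155))
```

View pics/w3.png

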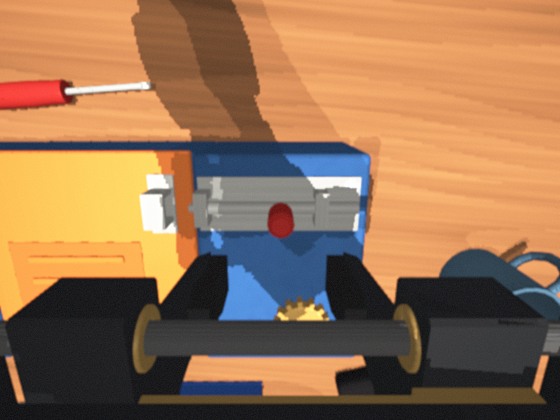

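View pics/s3.png

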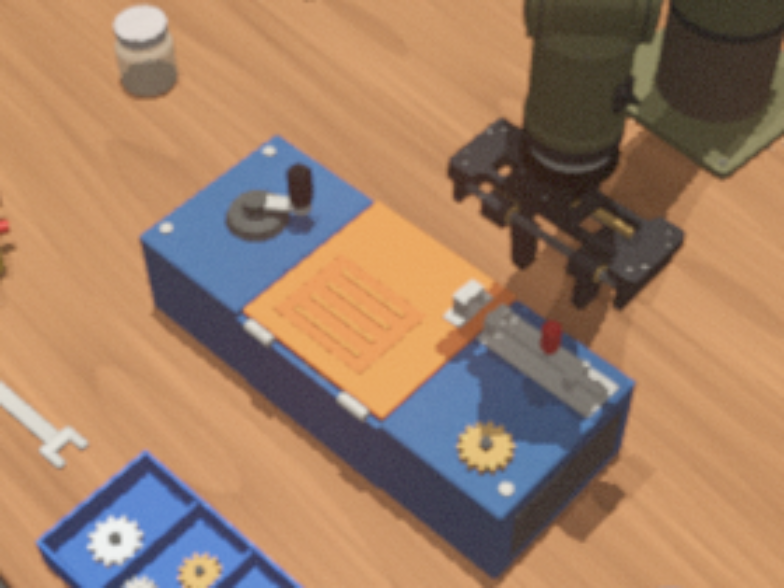

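The lid is shut, and the knob at wrist pixel (281,220) matches the prediction. I'll descend and grip it.

```bash
python3 -m inch '[[0,[0,0,0],0],[0,[0,0,0.5],0],[0,[0,0,3],0],[0,[0,0,5.5],0],[0,[0,0,7.5],0],[0,[0,0,8.7],0],[0,[0,0,8.7],0],[1,[0,0,8.7],0],[1,[0,0,8.7],0],[1,[0,0,8.7],0],[1,[0,0,8.7],0],[1,[0,0,8.7],0],[1,[0,0,8.7],0],[1,[0,0,8.7],0]]' 15
python3 - <<'E'
from h import *
p=np.load('p.npy')
print(shift(knob(.045,.156)), r.get_state()['opening']*88)
E
```

```text
clock: 6.3
tool_pos: [0.4866, 0.1901, 0.1563]
eef_rot: [-0.043, 0.999, 0.0, 0.0]
contact_force: [-0.1, 0.3, 0.2]
opening: 0.386
(array([ 0.0321, -3.6568,  0.0282]), np.float64(-0.04498231166695632)) 33.97460867123867
```

```bash
python3 -m inch '[[1,[0,0,0],0],[1,[0,0,0],0],[1,[0,0,0],0],[1,[0,0,0],0],[1,[0,0,0],0]]'
python3 - <<'E'
from h import *
p=np.load('p.npy')
print(shift(knob(.045,.156)), r.get_state()['opening']*88)
E
```

```text
clock: 6.8
tool_pos: [0.4865, 0.1907, 0.1562]
eef_rot: [-0.044, 0.999, 0.0, 0.0]
contact_force: [-0.3, 2.5, -1.2]
opening: 0.201
(array([ 0.0328, -3.7192,  0.0197]), np.float64(-0.014951825836021726)) 17.658360291114192
```

The knob is gripped at 17.7 mm opening. I'll push it toward home now.

```bash
python3 -m inch '[[1,[0,-0.4,0],0],[1,[0,-0.9,0],0],[1,[0,-1.4,0],0],[1,[0,-1.9,0],0],[1,[0,-2.4,0],0],[1,[0,-2.9,0],0],[1,[0,-3.2,0],0],[1,[0,-3.2,0],0]]'
python3 - <<'E'
from h import *
p=np.load('p.npy')
print(shift(knob(.045,.156)), r.get_state()['contact_force'])
E
```

```text
clock: 7.6
tool_pos: [0.4895, 0.1569, 0.1562]
eef_rot: [-0.043, 0.999, -0.001, -0.0]
contact_force: [0.7, 0.3, 0.2]
opening: 0.193
(array([ 0.0391, -0.3283,  0.0226]), np.float64(-0.11954536463724708)) [0.6714 0.2585 0.1528]
```

```bash
python3 -m inch '[[1,[0,-0.2,0],0],[1,[0,-0.4,0],0],[1,[0,-0.6,0],0],[1,[0,-0.7,0],0],[1,[0,-0.7,0],0]]'
python3 - <<'E'
from h import *
p=np.load('p.npy')
print(shift(knob(.045,.156)), r.get_state()['contact_force'])
E
```

```text
clock: 8.1
tool_pos: [0.4898, 0.154, 0.1563]
eef_rot: [-0.045, 0.999, 0.002, 0.0]
contact_force: [-0.3, 8.1, -3.4]
opening: 0.196
(array([ 0.0428, -0.0349,  0.0256]), np.float64(0.08782405059758958)) [-0.2963  8.0979 -3.414 ]
```

```bash
python3 -m inch '[[1,[0,-0.15,0],0],[1,[0,-0.3,0],0],[1,[0,-0.3,0],0]]' 25
python3 - <<'E'
from h import *
p=np.load('p.npy')
print(shift(knob(.045,.156)), r.get_state()['contact_force'])
E
```

```text
clock: 8.4
tool_pos: [0.4898, 0.1538, 0.1563]
eef_rot: [-0.046, 0.999, 0.004, 0.001]
contact_force: [-2.3, 12.7, -4.4]
opening: 0.193
(array([ 0.0446, -0.0214,  0.0285]), np.float64(0.22184221493989753)) [-2.2761 12.6885 -4.3749]
```

The rigid stop is reached. Release, lift and check.

```bash
python3 -m inch '[[1,[0,0.6,0],0],[0.6,[0,0.6,0],0],[0.6,[0,0.6,0],0],[0.6,[0,0.6,0],0],[0.6,[0,0.6,-2],0],[0.6,[0,0.6,-5],0],[0.3,[0,0.6,-9],0],[0.2,[0,0.6,-9],0],[0.2,[0,0.6,-9],0]]'
python3 - <<'E'
from h import *
p=np.load('p.npy')
cv2.imwrite("pics/w4.png",viewer.snapshot("wrist")[:,:,::-1])
print(proj('wrist',T(p[:3],[knob(.045,.168),knob(.045,.14),[-.055,.050,.123]])))
cv2.imwrite("pics/s4.png",cv2.resize(viewer.snapshot("scene")[120:330,150:430,::-1],None,fx=2.8,fy=2.8))
print(shift([0,-.16,.25]),shift(grip(p[5],.25)),shift(grip(p[5],.165)))
E
```

```text
clock: 9.3
tool_pos: [0.49, 0.1536, 0.2468]
eef_rot: [-0.043, 0.999, -0.0, 0.001]
contact_force: [-0.3, -0.5, -0.5]
opening: 0.644
[[278.1712 228.9073]
 [278.0855 215.9848]
 [188.1818 209.497 ]]
(array([ -5.5829, -27.9726,  -0.4494]), np.float64(-0.07651421642896139)) (array([ -2.9167, -24.3474,  -0.448 ]), np.float64(-0.07651421642896139)) (array([ -2.9332, -24.3386,   8.0519]), np.float64(-0.07651421642896139))
```

View pics/w4.png

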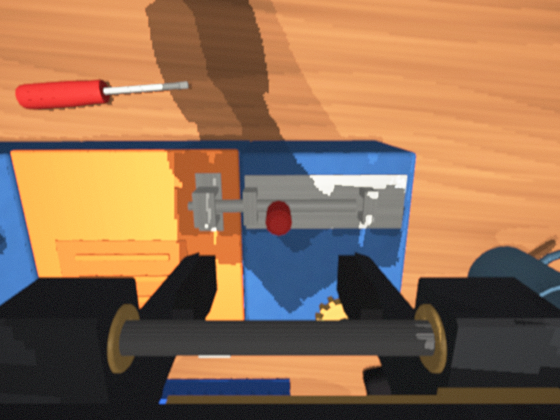

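View pics/s4.png

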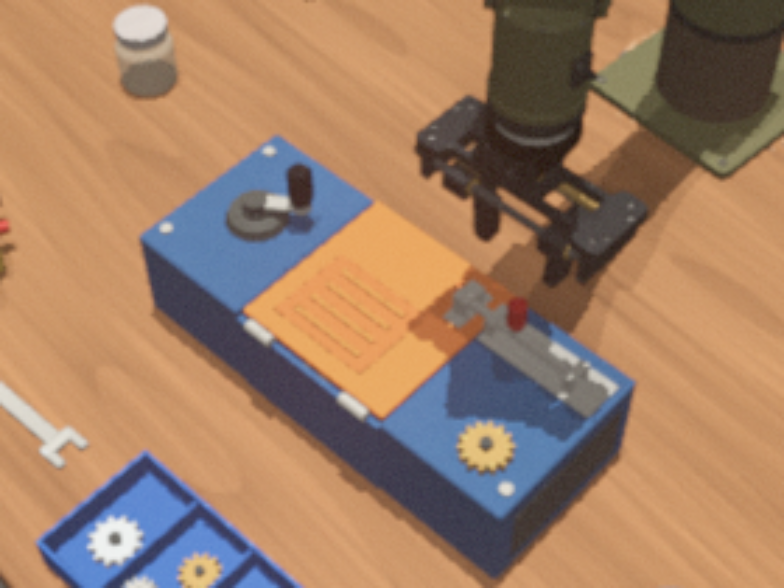

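The bolt is home: its tip shows through the keeper at wrist pixel (192,207). Moving on to above the crank grip.

```bash
python3 -m inch '[[0.2,[-0.6,-4,-0.4],0],[0.2,[-1.2,-8,-0.4],0],[0.2,[-1.8,-12,-0.4],0],[0.2,[-2.4,-16,-0.4],0],[0.2,[-2.7,-20,-0.4],0],[0.2,[-2.9,-23,-0.4],0],[0.2,[-2.9,-24.3,-0.4],0],[0.2,[-2.9,-24.3,-0.4],0],[0.2,[-2.9,-24.3,-0.4],0]]'
python3 - <<'E'
from h import *
p=np.load('p.npy')
im=viewer.snapshot("wrist")[:,:,::-1].copy()
cv2.imwrite("pics/w5.png",im)
print(proj('wrist',T(p[:3],[grip(p[5],.185),grip(p[5],.15),[0,-.16,.141],[-.095,-.23,.112]])))
print(shift(grip(p[5],.25)),shift(grip(p[5],.165)))
E
```

```text
clock: 10.3
tool_pos: [0.5392, -0.0834, 0.2497]
eef_rot: [-0.044, 0.999, 0.001, -0.001]
contact_force: [0.9, 0.3, -1.1]
opening: 0.801
[[271.2919 234.7761]
 [272.0044 217.4131]
 [224.5073 247.0199]
 [133.0736 116.4461]]
(array([ 0.069 , -0.3856, -0.0072]), np.float64(0.14117732542894146)) (array([ 0.0646, -0.4011,  8.4928]), np.float64(0.14117732542894146))
```

View pics/w5.png

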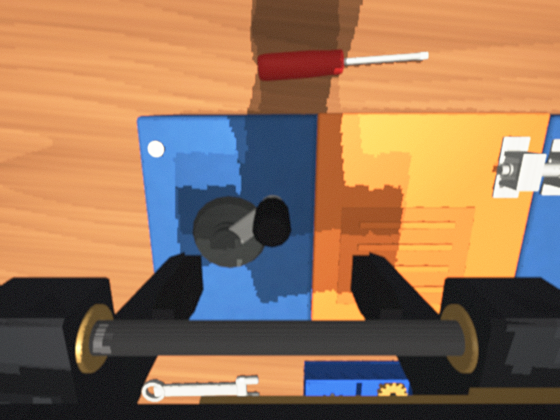

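The grip is centred at wrist pixel (272,222), matching the prediction. Descend and grip.

```bash
python3 -m inch '[[0.2,[0,-0.4,1],0],[0.2,[0,-0.4,3.5],0],[0.2,[0,-0.4,6],0],[0.2,[0,-0.4,8],0],[0.2,[0,-0.4,8.5],0],[1,[0,-0.4,8.5],0],[1,[0,-0.4,8.5],0],[1,[0,-0.4,8.5],0],[1,[0,-0.4,8.5],0],[1,[0,-0.4,8.5],0],[1,[0,-0.4,8.5],0],[1,[0,-0.4,8.5],0],[1,[0,-0.4,8.5],0],[1,[0,-0.4,8.5],0]]' 12
python3 - <<'E'
from h import *
p=np.load('p.npy')
s=r.get_state(); print(s['opening']*88, s['contact_force'])
g=shift(grip(p[5],.165)); print(g)
G=grip(p[5])
for k in range(1,13):
    th=p[5]+np.radians(15*k); d=np.array(grip(th))-G
    print(15*k, np.round([-d[0]*100,d[1]*100],2))
E
```

```text
clock: 11.75
tool_pos: [0.5401, -0.0885, 0.1656]
eef_rot: [-0.044, 0.999, 0.0, 0.0]
contact_force: [-1.7, 3.4, 5.7]
opening: 0.273
24.022594974824308 [-1.7055  3.4027  5.6536]
(array([0.0946, 0.1891, 0.0557]), np.float64(-0.005060063348764743))
15 [-1.03  0.57]
30 [-2.17  0.84]
45 [-3.35  0.82]
60 [-4.47  0.49]
75 [-5.48 -0.12]
90 [-6.29 -0.97]
105 [-6.86 -2.  ]
120 [-7.13 -3.14]
135 [-7.11 -4.31]
150 [-6.78 -5.44]
165 [-6.17 -6.44]
180 [-5.32 -7.26]
```

```bash
python3 -m inch '[[1,[-0.5,0.5,0],0],[1,[-1.0,0.7,0],0],[1,[-1.6,0.9,0],0],[1,[-2.15,0.98,0],0],[1,[-2.75,0.98,0],0],[1,[-3.3,0.95,0],0],[1,[-4.4,0.6,0],0],[1,[-4.4,0.6,0],0]]' 
python3 - <<'E'
from h import *
p=np.load('p.npy')
s=r.get_state(); print(s['opening']*88, s['contact_force'])
print(shift(grip(p[5]+np.radians(60),.165)))
cv2.imwrite("pics/s6.png",cv2.resize(viewer.snapshot("scene")[120:330,150:430,::-1],None,fx=2.8,fy=2.8))
E
```

```text
clock: 12.55
tool_pos: [0.586, -0.0768, 0.1657]
eef_rot: [-0.044, 0.999, 0.002, 0.003]
contact_force: [2.6, 6.4, 1.8]
opening: 0.278
24.46359707685064 [2.5758 6.4409 1.8053]
(array([ 0.2937, -0.0828,  0.0682]), np.float64(0.05160690092225195))
```

View pics/s6.png

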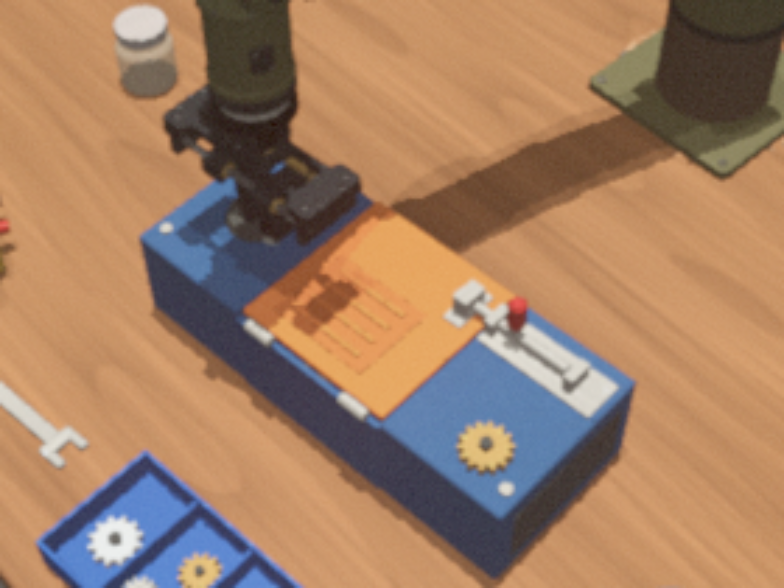

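```bash
python3 - <<'E'
from h import *
p=np.load('p.npy');G=np.array(grip(p[5]))
for k in range(80,440,20):
    d=(np.array(grip(p[5]+np.radians(k)))-G)*100
    print(k,"[1,[%.1f,%.1f,0],0],"%(-d[0]+.05+4.4,d[1]+.2-.6))
E
```

```text
80 [1,[-1.3,-0.8,0],0],
100 [1,[-2.2,-2.0,0],0],
120 [1,[-2.7,-3.5,0],0],
140 [1,[-2.6,-5.1,0],0],
160 [1,[-2.0,-6.5,0],0],
180 [1,[-0.9,-7.7,0],0],
200 [1,[0.5,-8.3,0],0],
220 [1,[2.1,-8.5,0],0],
240 [1,[3.6,-8.1,0],0],
260 [1,[4.9,-7.3,0],0],
280 [1,[5.8,-6.0,0],0],
300 [1,[6.3,-4.5,0],0],
320 [1,[6.2,-3.0,0],0],
340 [1,[5.5,-1.5,0],0],
360 [1,[4.4,-0.4,0],0],
380 [1,[3.0,0.3,0],0],
400 [1,[1.5,0.5,0],0],
420 [1,[-0.0,0.1,0],0],
```

```bash
python3 -m inch '[[1,[-0.7,-0.3,0],0],[1,[-1.3,-0.8,0],0],[1,[-2.2,-2.0,0],0],[1,[-2.7,-3.5,0],0],[1,[-2.6,-5.1,0],0],[1,[-2.0,-6.5,0],0],[1,[-0.9,-7.7,0],0],[1,[0.5,-8.3,0],0],[1,[2.1,-8.5,0],0],[1,[2.9,-8.4,0],0],[1,[3.6,-8.1,0],0],[1,[3.6,-8.1,0],0]]' 
python3 - <<'E'
from h import *
p=np.load('p.npy')
s=r.get_state(); print(s['opening']*88, s['contact_force'])
print(shift(grip(p[5]+np.radians(240),.165)))
cv2.imwrite("pics/s7.png",cv2.resize(viewer.snapshot("scene")[120:330,150:430,::-1],None,fx=2.8,fy=2.8))
G=np.array(grip(p[5]))
for k in range(260,620,20):
    d=(np.array(grip(p[5]+np.radians(k)))-G)*100
    print(k,"[1,[%.1f,%.1f,0],0],"%(-d[0]+.05+4.4-3.6,d[1]+.2-.6+8.1))
E
```

```text
clock: 13.8
tool_pos: [0.5535, -0.1606, 0.1656]
eef_rot: [-0.044, 0.999, 0.002, 0.0]
contact_force: [2.1, 6.8, 3.4]
opening: 0.275
24.225866669264718 [2.0583 6.7574 3.4098]
(array([-0.0526, -0.2549,  0.056 ]), np.float64(0.07093773977436513))
260 [1,[1.3,0.8,0],0],
280 [1,[2.2,2.1,0],0],
300 [1,[2.7,3.6,0],0],
320 [1,[2.6,5.1,0],0],
340 [1,[1.9,6.6,0],0],
360 [1,[0.8,7.7,0],0],
380 [1,[-0.6,8.4,0],0],
400 [1,[-2.1,8.6,0],0],
420 [1,[-3.6,8.2,0],0],
440 [1,[-4.9,7.3,0],0],
460 [1,[-5.8,6.1,0],0],
480 [1,[-6.3,4.6,0],0],
500 [1,[-6.2,3.0,0],0],
520 [1,[-5.6,1.6,0],0],
540 [1,[-4.5,0.4,0],0],
560 [1,[-3.1,-0.2,0],0],
580 [1,[-1.5,-0.4,0],0],
600 [1,[0.0,-0.0,0],0],
```

View pics/s7.png

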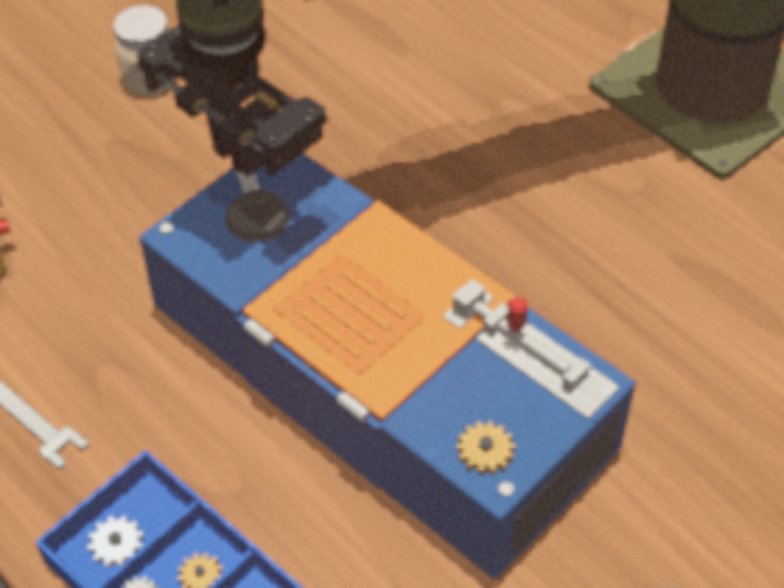

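The crank is following: arm visible at (250,180), force under 8 N. Next, one full turn from 240° to 600°, in two halves.

```bash
python3 -m inch '[[1,[0.7,0.4,0],0],[1,[1.3,0.9,0],0],[1,[2.2,2.2,0],0],[1,[2.7,3.7,0],0],[1,[2.6,5.2,0],0],[1,[1.9,6.7,0],0],[1,[0.8,7.8,0],0],[1,[-0.6,8.5,0],0],[1,[-2.1,8.7,0],0],[1,[-3.6,8.3,0],0],[1,[-4.9,7.4,0],0],[1,[-5.8,6.2,0],0],[1,[-6.3,4.7,0],0],[1,[-6.2,3.1,0],0],[1,[-5.6,1.7,0],0],[1,[-4.5,0.5,0],0],[1,[-3.1,-0.1,0],0],[1,[-1.5,-0.3,0],0],[1,[0,0.1,0],0],[1,[0,0.1,0],0]]' 
python3 - <<'E'
from h import *
p=np.load('p.npy')
s=r.get_state(); print(s['opening']*88, s['contact_force'])
print(shift(grip(p[5]+np.radians(240),.165)))
cv2.imwrite("pics/s8.png",cv2.resize(viewer.snapshot("scene")[120:330,150:430,::-1],None,fx=2.8,fy=2.8))
E
```

```text
clock: 15.85
tool_pos: [0.5522, -0.1601, 0.1657]
eef_rot: [-0.044, 0.999, 0.002, -0.001]
contact_force: [1.2, 5.1, 5.1]
opening: 0.276
24.313869568704533 [1.2148 5.1473 5.0744]
(array([-0.1805, -0.3237,  0.0653]), np.float64(0.04199439658151505))
```

View pics/s8.png

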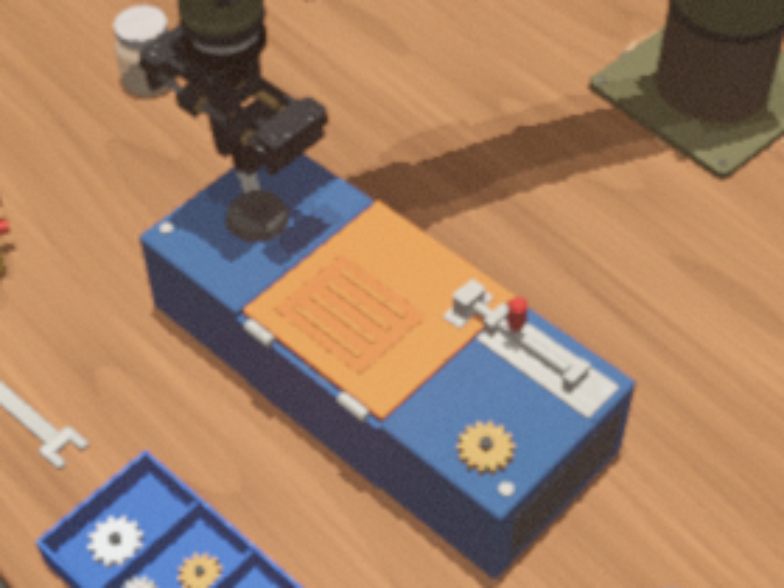

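Total so far is 600°. The last 120° goes to 720°.

```bash
python3 -m inch '[[1,[0.7,0.4,0],0],[1,[1.3,0.8,0],0],[1,[2.2,2.1,0],0],[1,[2.7,3.6,0],0],[1,[2.6,5.1,0],0],[1,[1.9,6.6,0],0],[1,[1.3,7.2,0],0],[1,[0.8,7.6,0],0],[1,[0.8,7.6,0],0],[1,[0.8,7.6,0],0],[1,[0.8,7.6,0],0]]' 
python3 - <<'E'
from h import *
p=np.load('p.npy')
s=r.get_state(); print(s['opening']*88, s['contact_force'])
print(shift(grip(p[5],.165)))
E
```

```text
clock: 17.0
tool_pos: [0.5397, -0.0882, 0.1657]
eef_rot: [-0.043, 0.999, -0.0, 0.0]
contact_force: [3.4, -0.1, 5.2]
opening: 0.275
24.157192637968503 [ 3.3734 -0.1059  5.2258]
(array([0.051 , 0.1604, 0.0683]), np.float64(-0.08857808128772149))
```

The TCP is back at (0.5397, -0.0882), where it gripped initially. Release, lift and back off to look.

```bash
python3 -m inch '[[0.3,[0,0,0],0],[0.3,[0,0,0],0],[0.3,[0,0,0],0],[0.3,[0,0,0],0],[0.3,[0,0,0],0],[0.3,[0,0,-2],0],[0.3,[0,0,-5],0],[0.3,[0,0,-9],0],[0.3,[0,0,-13],0],[0.3,[4,0,-15],0],[0.3,[8,0,-15],0],[0.3,[12,0,-15],0],[0.3,[15,0,-15],0],[0.3,[15,0,-15],0],[0.3,[15,0,-15],0]]'
python3 - <<'E'
from h import *
p=np.load('p.npy')
print(r.get_state()['contact_force'],r.get_state()['opening'])
for c in ['top','scene']: 
    im=viewer.snapshot(c)[:,:,::-1]; cv2.imwrite(f"pics/{c}9.png",im)
a=cv2.imread("pics/top0.png")[140:265,170:370];b=cv2.imread("pics/top9.png")[140:265,170:370]
cv2.imwrite("pics/cmp.png",cv2.resize(np.vstack([a,b]),None,fx=2.4,fy=2.4,interpolation=cv2.INTER_CUBIC))
a=cv2.imread("pics/scene9.png")[120:330,150:430]
cv2.imwrite("pics/s9.png",cv2.resize(a,None,fx=2.8,fy=2.8))
for n in ['crank_grip','bolt_knob']:
  viewer
E
```

```text
clock: 18.5
tool_pos: [0.3904, -0.1006, 0.3155]
eef_rot: [-0.043, 0.999, -0.0, 0.0]
contact_force: [-0.6, -0.2, 0.2]
opening: 0.702
[-0.5671 -0.1608  0.2477] 0.7020863608369254
```

View pics/cmp.png

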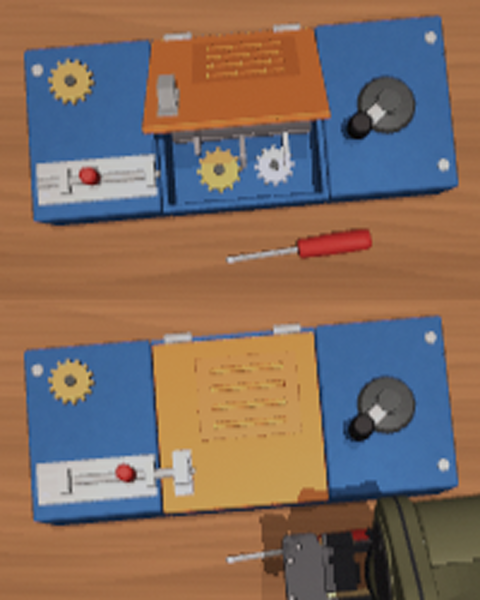

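View pics/s9.png

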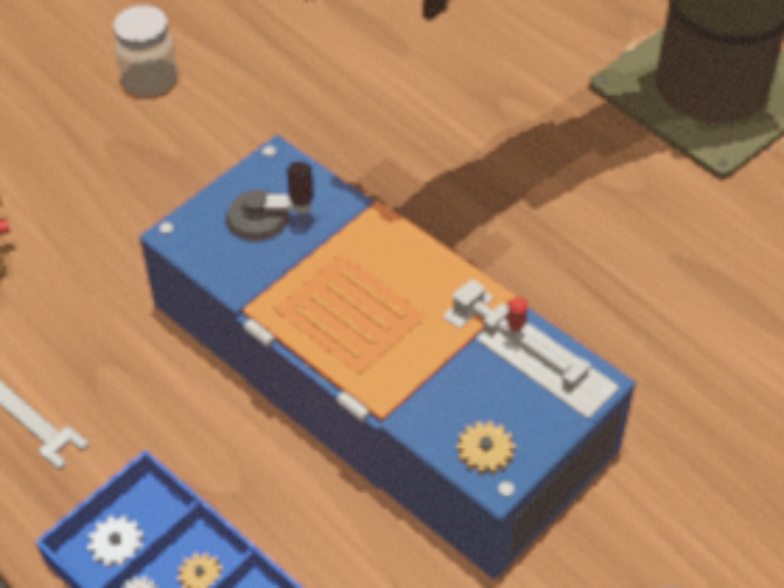

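The comparison shows:
- **Crank grip:** back at its start, (360,127) against (359,125).
- **Lid and bolt:** lid shut, bolt through the keeper at (182,472).
- **Bystanders:** unmoved.
- **Robot:** clear of everything.

Handing in.

```bash
python3 -c "
from plant import r
print(r.finish_job())"
```

```text
the job is handed in; nothing more can be done
None
```

I closed the lid, pushed the bolt home and turned the crank two full turns clockwise. I then let go, backed the arm clear and handed the job in at about 18.6 s. The hand-in gives no verdict, so these are my own last checks:

- **Lid:** it is level in the final pictures. When I pressed it shut, it pushed back with 29 N at the height of the closed lid.
- **Bolt:** it met its rigid stop at the expected home position; another 3 mm of commanded push moved it only about 0.2 mm. The pictures show it through the keeper, and its tip showed past the far side just after I released it.
- **Crank:** I carried it through 720° in total. The gripper ended within 1 mm of where it first took hold. In the top view the grip is about 1 pixel (2–3 mm) from its start.
- **Bystanders:** the gear and jar have not moved. The mug was outside the final pictures I viewed, and the arm hid the screwdriver's handle in the last top view, though the visible shaft was unmoved. I never worked near either of them.
- **Small disagreement:** my camera-based position for the crank was about 1–2 mm off to the side. The grip showed this as a 5–8 N sideways force, and I partly corrected for it.

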